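# Load a vial carrier into the analyser dock and latch it with the push-to-turn selector

## Robot

A 6-joint arm with a two-finger parallel gripper is mounted at the origin on the work surface. World frame = base frame: x ahead of the robot, y to its left, z up, the work surface at z = 0. Lengths are in mm, angles in degrees, forces in N, time in s.
With the tool pointing down it reaches from about 300 to 850 mm from the base axis. Payload 4.2 kg.
Tool frame: the origin (TCP) lies at the very end of the fingers, on their centre line; the grasp point (between the pads) lies 19 mm behind it (env.tcp_to_grasp is the distance from the TCP to the grasp point, in mm); z points along the fingers, y is the line along which they close (so a half turn about z gives the same grasp; the last joint's range is limited). The gripper opens to 91 mm and grips with 3 to 60 N. Pads are 32 mm wide; open, the fingers measure 118 mm over their backs; the gripper's body (76 mm by 178 mm) begins 60 mm behind the grasp point.
Start: joints at [-78.381, 18.312, 89.639, -0, 72.044, -1.146], TCP at [127.055, -560.803, 213.976] pointing down, gripper open.
Joint ranges: [-177.97, 177.97], [-48.28, 115.42], [12.27, 149.76], [-77.06, 257.06], [2.81, 150.46], [-146.56, 146.56]. Speed limits (degrees/s): [147.25, 147.25, 180, 180, 180, 180].

## Interface

Orientations are given as [roll, pitch, yaw] about the fixed x, y, z axes, in that order (R = Rz(yaw) Ry(pitch) Rx(roll)).
In Python, from workcell import env gives the robot as it stands.
- The arm moves only by the tool move_arm, never from a script. Its argument "plan" is a list of rows, each a list of 3 entries, a list of its own where there are three numbers: the shift along the world's x, y, z in cm, then the turn about the world's z in degrees, then the closure, from 0 (fully open) to 1 (shut). In form: [[[x, y, z], turn, claw], ...]. A call has 1 to 5 rows; each row shifts and turns the commanded pose from where the row before left it; what a row does not reach is not made up. A row lasts 1/10 s, in which the tool goes at most 50 mm and 8.59 degrees, less where a joint would pass 70% of its speed; a pose out of reach is approached as far as the arm can. A call is refused whole if a number of a shift passes 5 or a number of a turn 8.59, either way. A call with a gripper value outside its range is refused whole. The fingers move at their own pace and stop on an object; "squeeze" is the grip in N (left out, the last holds). Time passes only in rows, so rows that do not move let the fingers close. It gives the time, the measured TCP pose, the force, the opening and the grip force at its end, in the units of the state.
- env.state(): the state, without advancing time (a new reading comes with each control period).
- env.grab_frame(name): name is "scene" or "top"; returns a dict with "frame" (420x560x3 uint8, red, green, blue), "z_map" (420x560 float32, mm along the optical axis (not along the pixel's ray), 0 where there is no reading), "fovy" (degrees; the focal length in pixels is half the picture's height over the tangent of half this angle, whatever the lens; pixels are square), "cx", "cy" (the principal point, pixels), "position" and "orientation" of the camera in the world. Camera axes: x right, y down, z forward; pixel columns grow to the right and rows downward; lengths in mm; the calibration is good to about 2 mm. A picture is of the moment at which its call begins.
- env.job_done(): hands the job in; it is judged then, once.
Trained networks look in a picture, given as the dict that the camera call returned (one of the last four; its "shot" number tells which), for a name from the list of things; names that differ only in an ending like _2 or _b are one class to them, and where a whole thing is asked for, a point or a joint stands for the part that bears it (a point fixed in the world has none). Each returns a list of dicts, best first, with "score" (0 to 1); they miss things now and then, are a little off and sometimes report something else, mostly with a low value. They report only what shows in the picture. A call takes as long as a camera call. They do not tell look-alikes from the thing itself.
- env.search_frame(picture, label): "point" ([column, row] in pixels, amid what is visible of it).
- env.landmark_of(picture, label): "point" ([column, row] in pixels: a listed point, or the origin of a listed thing).
The state is a dict: "time_s": time; "qpos": joint angles; "qvel": joint speeds; "effort": joint torques, N m; "ee_pos": TCP position; "ee_rot": TCP orientation; "force": force on the tool from outside, world axes, zero at the start; "torque": the same for the moment, N m; "gripper_width": finger opening in mm; "gripper_force": force on a finger pad.
Only numpy, scipy, OpenCV 4.12 (cv2) and the standard library are available. Lean on these libraries where they do the work, as an engineer would, in place of code of your own. Each camera call takes 0.05 s, during which the arm holds its last target. There are 200 camera calls.

## Task

Draw the blue vial carrier out of the storage rack, stand it on the open bench clear of rack and dock and let go, so that you can take it by its other end. Slide it red nose first fully home into the dock's bay; only then push the black selector knob in, turn it clockwise one position so that the red latch arm closes behind the carrier, and let the knob spring back out. Leave the orange carrier in the rack and the other things on the bench as they are.

Things in the scene. Friction and masses are not known exactly. Their poses are not given: they have to be found in the camera images.
- carrier: the BLUE vial carrier: tray 160 mm long (x), 56 wide (y), 26 high, with three fixed vials (tops at 54 mm) and an upright grip fin at each end. 0.26 to 0.5 kg. Origin under the tray's middle, on the bench; x points to the nose (red end), z up. Starts in one of the rack's two bays, nose outwards, nose end about 45 mm out of the mouth
- carrier_nose (a point): middle of the blue carrier's red nose end face (carrier x = +80 mm), 13 mm above its underside
- carrier_nose_fin (a point): in the blue carrier's red nose fin, at carrier x = +66 mm, 55 mm above the underside. The fin is 24 mm long (carrier x), 14 mm thick (carrier y), and rises from the tray's top at 26 mm to 70 mm
- carrier_tail_fin (a point): in the blue carrier's white tail fin, at carrier x = -66 mm, 55 mm above the underside; same size as the nose fin
- spare: an identical carrier in ORANGE with a black nose fin, in the rack's other bay: leave it there
- rack: grey storage rack, fixed, two bays side by side, no floor (carriers stand on the bench). Origin on the bench at the middle of the open mouth; x points out of the mouth. Bays centred at y = +45 and -45 mm, 86 wide. Clear roof over x = -155 to 0 mm, underside at 80 mm, top at 87. Carriers are drawn straight out along +x
- dock: white analyser, fixed, low loading bay in front. Origin on the bench on the bay's centre line at its back stop; x points into the bay. Tunnel from x = -115 mm (mouth) to 0, 64 wide, no floor, clear roof: underside 82, top 86. Instrument beyond the stop 150 tall. Home, the carrier lies along x, nose face at the stop, tail fin at x = -146 mm, outside the mouth
- dock_mouth (a point): middle of the bay's mouth, 13 mm above the bench. Two low guides (22 mm high) flare from the mouth 28 mm outwards, widening from 64 to about 86 mm
- selector_grip (a point): middle of the selector's black bar grip, on its vertical axis at dock x = -170, y = -105 mm, 85 mm above the bench when out. Bar 52 mm long, 16 thick; top 14 mm above the point; it stands on a skirt 56 mm across whose top is 19 mm below the point. x runs along the bar, the way of its white line and of the latch arm. Blue housing under it 60 mm square, top at 46 mm
- selector (a joint): how far the selector knob is pushed down, m: 0 out, 0.010 fully in. A spring returns it (5.5 N at first, 10 N fully in). It cannot leave a position until pushed in 8 mm or more; between positions it stays in; within about 4 degrees of a position it springs out when let go
- selector_turn (a joint): selector angle, rad, growing CLOCKWISE from above: about 0 open (start), +1.047 latched (red mark, end stop at 1.08), -1.047 service (yellow mark). Turning takes about 0.1 N m. The red latch arm, 95 mm long, 12 wide, turns with it 15 to 25 mm above the bench (10 lower when pushed): open it is clear of the lane, latched it lies across it 4 mm behind a carrier that is home
- bottle: bystander: white bottle, 60 mm across, 130 tall; origin under its centre
- jar: bystander: white jar with black lid, 64 mm across, 75 tall; origin under its centre
- amber: bystander: amber bottle, 56 mm across, 110 tall; origin under its centre
- cylinder: bystander: clear measuring cylinder, foot 64 mm across, 150 tall; origin under its centre
- beaker: bystander: white beaker, 72 mm across, 85 tall; origin under its centre
- brush: bystander: brush lying on the bench, 160 mm long; origin near its middle
Mind the look-alikes: they are no part of the job. What is shaped like the carrier but yellow is not meant.

How it is judged (in metres and radians):
On the way, in this order (a step that is already met when the one before it is completed fails the run):
1. the blue carrier stands on the bench, out of the rack and not yet in the dock, let go (x of carrier_tail_fin in the frame of rack above 0.02 m and x of carrier_nose in the frame of dock below -0.115 m and angle between carrier's own z axis and vertical below 0.08 rad and height (world z) of carrier below 0.006 m and contact force between the fingers and carrier below 0.3 N and linear speed of carrier below 0.02 m/s), for 0.2 s.
2. the blue carrier is fully home in the bay, nose first, with the selector still at open (x of carrier_nose in the frame of dock between -0.006 and 0.004 m and y of carrier_nose in the frame of dock between -0.008 and 0.008 m and angle between the x axis of carrier and the x axis of dock, either way round below 0.12 rad and angle between carrier's own z axis and vertical below 0.08 rad and height (world z) of carrier below 0.006 m and value of joint selector_turn between -0.2 and 0.2 rad), for 0.2 s.
3. the selector is pushed in at the open position, the carrier still home (x of carrier_nose in the frame of dock between -0.01 and 0.004 m and y of carrier_nose in the frame of dock between -0.008 and 0.008 m and angle between the x axis of carrier and the x axis of dock, either way round below 0.12 rad and angle between carrier's own z axis and vertical below 0.08 rad and height (world z) of carrier below 0.006 m and value of joint selector above 0.0075 m and value of joint selector_turn between -0.3 and 0.3 rad).
At the end, for the whole second after the job is handed in: the blue carrier is home in the dock, nose first: nose within 10 mm of the back stop and 8 mm of the centre line, standing flat on the bench, at rest; the selector is at the latched position (0.95 to 1.15 rad) and out again (pushed less than 2 mm) (x of carrier_nose in the frame of dock between -0.01 and 0.004 m and y of carrier_nose in the frame of dock between -0.008 and 0.008 m and angle between the x axis of carrier and the x axis of dock, either way round below 0.12 rad and angle between carrier's own z axis and vertical below 0.08 rad and height (world z) of carrier below 0.006 m and value of joint selector_turn between 0.95 and 1.15 rad and value of joint selector below 0.002 m and linear speed of carrier below 0.02 m/s); the robot touches nothing.
It fails at once if the orange carrier is moved more than 25 mm (distance of spare from where it was at the start of the episode above 0.025 m).
It fails at once if a bottle, jar, beaker or cylinder on the bench is moved more than 30 mm or tipped (distance of any of bottle, jar, amber, cylinder, beaker from where it was at the start of the episode above 0.03 m or angle between any of bottle, jar, amber, cylinder, beaker's own z axis and vertical above 0.4 rad).
It fails at once if the brush is moved more than 40 mm (distance of brush from where it was at the start of the episode above 0.04 m).
It fails at once if the blue carrier is tipped over (angle between carrier's own z axis and vertical above 0.6 rad).
It fails at once if the selector is turned the wrong way, towards the service position (value of joint selector_turn below -0.5 rad).
It also fails if it takes over 64 s, if anything falls off the work surface, if the arm or the gripper's body presses on something with over 40 N, if the wrist force passes 120 N, or if a joint passes its speed limit or range.

## Working session

There is one attempt and no reset: what is moved stays moved. The work goes in short steps, Python scripts to look and compute and a tool call to move; the robot and the scene stay as the last step left them, time stands still between calls to the robot, and variables do not carry over. Pictures are saved under pics/ and viewed, at most 10 in all, crops included, and the job is handed in when it is done.

Besides the shell and the picture viewer there is one more tool, called after "Call:" as name([rows], argument=value, ...), one row to a line, values as JSON. move_arm: Moves the arm, as the interface text tells. Its arguments: {"type":"object","properties":{"plan":{"type":"array","items":{"type":"array"}},"squeeze":{"type":"number"}},"required":["plan"]}

```bash
mkdir -p pics; cat > h.py <<'E'
import numpy as np, cv2
from scipy.spatial.transform import Rotation as R
from workcell import env
def grab(n,save=None):
    p=env.grab_frame(n)
    if save: cv2.imwrite('pics/'+save,cv2.cvtColor(p['frame'],cv2.COLOR_RGB2BGR))
    return p
def cam(p):
    o=np.array(p['orientation'],float)
    M=o if o.shape==(3,3) else (R.from_euler('xyz',o,degrees=True).as_matrix() if o.size==3 else None)
    f=p['frame'].shape[0]/2/np.tan(np.radians(p['fovy'])/2)
    return M,f,np.array(p['position'],float)
def ray(p,uv):
    M,f,c=cam(p); return M@np.array([(uv[0]-p['cx'])/f,(uv[1]-p['cy'])/f,1]),c
def at_z(p,uv,z):
    d,c=ray(p,uv); return c+d*(z-c[2])/d[2]
def at_depth(p,uv):
    d,c=ray(p,uv); return c+d*p['z_map'][int(round(uv[1])),int(round(uv[0]))]
def cloud(p):
    M,f,c=cam(p); v,u=np.mgrid[0:p['z_map'].shape[0],0:p['z_map'].shape[1]]
    z=p['z_map']; P=np.stack([(u-p['cx'])/f*z,(v-p['cy'])/f*z,z],-1)@M.T+c
    P[z==0]=np.nan
    return P
E
python3 - <<'E'
from h import *
Z=dict(carrier=0,carrier_nose=13,carrier_nose_fin=55,carrier_tail_fin=55,spare=0,rack=0,dock=0,dock_mouth=13,selector_grip=85,bottle=0,jar=0,amber=0,cylinder=0,beaker=0,brush=0)
for n in('scene','top'):
    p=grab(n,n+'0.png'); print(n,p['position'],p['orientation'],p['fovy'])
    for k,z in Z.items():
        for r in env.landmark_of(p,k)[:2]:
            print(k,round(r['score'],2),np.round(r['point']),np.round(at_z(p,r['point'],z)))
print(env.state())
E
```

```text
scene [1325.0800353   209.33738508  717.58832463] [-126.56244431    0.92195269  104.76302107] 55.56682955899244
carrier 0.82 [386. 183.] [196. 277.   0.]
carrier 0.78 [388. 277.] [615. 295.   0.]
carrier_nose 0.75 [353. 269.] [621. 212.  13.]
carrier_nose 0.58 [390. 194.] [276. 289.  13.]
carrier_nose_fin 0.68 [261. 301.] [800.  35.  55.]
carrier_nose_fin 0.62 [396. 178.] [252. 299.  55.]
carrier_tail_fin 0.96 [389. 156.] [117. 276.  55.]
spare 0.65 [382. 252.] [528. 280.   0.]
rack 0.56 [368. 260.] [567. 246.   0.]
rack 0.45 [381. 252.] [529. 277.   0.]
dock 0.78 [152. 222.] [ 560. -362.    0.]
dock_mouth 0.69 [195. 224.] [ 550. -233.   13.]
selector_grip 0.79 [220. 181.] [ 430. -197.   85.]
selector_grip 0.52 [385. 280.] [710. 279.  85.]
bottle 0.56 [259. 299.] [753.  13.   0.]
jar 0.67 [221. 294.] [760. -77.   0.]
amber 0.73 [328. 211.] [389. 117.   0.]
amber 0.61 [351. 267.] [602. 206.   0.]
cylinder 0.86 [190. 290.] [ 767. -152.    0.]
cylinder 0.27 [352. 269.] [608. 209.  -0.]
beaker 0.75 [194. 224.] [ 538. -244.    0.]
beaker 0.66 [383. 222.] [401. 277.   0.]
brush 0.91 [274. 
[... 943 characters left out ...]
. 249.] [405. -41.   0.]
{'time_s': 1.6, 'qpos': array([-7.83816095e+01,  1.83127880e+01,  8.96389754e+01, -6.04210346e-04,
        7.20410716e+01, -1.14802866e+00]), 'qvel': array([ 0.00485594,  0.11181293,  0.03934354, -0.13981936,  0.00562476,
        0.01650891]), 'effort': array([-8.40748053e-04, -4.12349832e+01, -2.32230234e+01,  7.27659557e-02,
        3.77012626e-02,  1.56692391e-05]), 'ee_pos': array([ 127.04554813, -560.82491045,  213.96718461]), 'ee_rot': array([1.79992848e+02, 7.18235193e-04, 1.27666054e+01]), 'force': array([-0.16065113,  0.41025888, -0.41563294]), 'torque': array([-0.03204726, -0.01009413,  0.059755  ]), 'gripper_force': 0.0, 'gripper_width': 91.04622846915122}
```

View pics/top0.png

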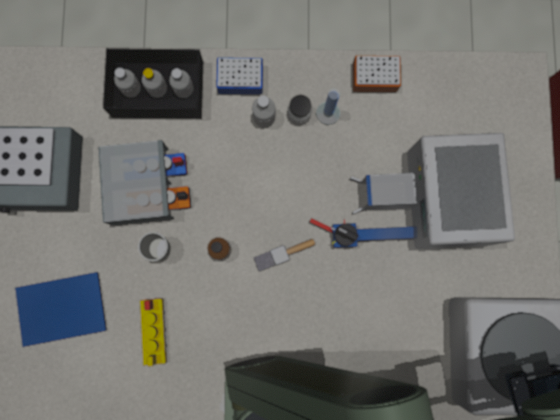

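View pics/scene0.png

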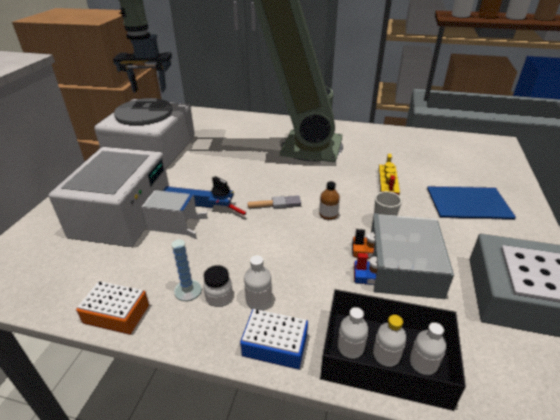

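The top view shows the rack at about (135,182), with blue's red fin at (178,161) and orange's black fin at (182,197). The dock bay is at (390,190), the selector at (344,235), and its red arm points to about (312,221). The scene view agrees, and the yellow look-alike at (152,330) isn't part of the job. Next I'll refine the poses using depth.

```bash
cat > m.py <<'E'
from h import *
def rect(pts):
    (c,s,a)=cv2.minAreaRect(pts[:,:2].astype(np.float32)); return np.round(c,1),np.round(s,1),round(a,1),len(pts)
E
python3 - <<'E'
from m import *
for n in('top','scene'):
    p=grab(n); P=cloud(p); X,Y,Z=P[...,0],P[...,1],P[...,2]
    hsv=cv2.cvtColor(p['frame'],cv2.COLOR_RGB2HSV); H,S,V=[hsv[...,i].astype(int) for i in range(3)]
    def show(l,m):
        m=m&np.isfinite(Z)
        if m.sum()>5: print(n,l,rect(P[m]),'z',np.round(np.percentile(Z[m],[5,50,95])))
        else: print(n,l,'none')
    box=lambda a,b,c,d:(X>a)&(X<b)&(Y>c)&(Y<d)
    rk=box(460,720,200,450)
    show('rackroof',rk&(Z>80)&(Z<95))
    show('dockroof',box(470,640,-360,-200)&(Z>76)&(Z<93))
    show('instr',box(350,750,-620,-320)&(Z>140)&(Z<160))
    blue=(H>100)&(H<130)&(S>120)&(V>60)
    red=((H<6)|(H>172))&(S>120)&(V>60)
    show('bluecar',box(560,720,180,300)&blue)
    show('bluetop',box(560,720,180,300)&blue&(Z>20)&(Z<32))
    show('redfin',box(560,720,150,300)&red&(Z>40))
    show('redall',box(560,720,150,300)&red)
    show('orange',box(460,620,150,300)&(H>6)&(H<20)&(S>150))
    show('arm',box(380,560,-230,-60)&red)
    show('bar',box(400,500,-240,-150)&(Z>90)&(Z<105))
    show('housing',box(380,500,-250,-150)&blue&(Z>38)&(Z<54))
    show('rest',box(520,680,-200,150)&(Z>12))
E
```

```text
top rackroof (array([564. , 335.7]), array([191.5, 160.7]), 6.6, 4677) z [81. 85. 89.]
top dockroof (array([ 574.3, -300. ]), array([125.1, 126. ]), 2.9, 1514) z [80. 85. 90.]
top instr (array([ 544.6, -463.3]), array([260.3, 202.3]), 3.1, 9222) z [145. 151. 155.]
top bluecar (array([620.5, 241.6]), array([55. , 49.7]), 2.2, 210) z [20. 25. 31.]
top bluetop (array([619.9, 241.6]), array([53.9, 49.7]), 2.2, 191) z [22. 25. 30.]
top redfin (array([620.2, 229.6]), array([11.5, 19.6]), 6.9, 45) z [60. 69. 73.]
top redall (array([620.2, 229.6]), array([11.5, 19.6]), 6.9, 45) z [60. 69. 73.]
top orange (array([532. , 230.1]), array([54.6, 51.7]), 4.6, 250) z [20. 25. 31.]
top arm (array([ 465.9, -133.2]), array([59. ,  9.9]), 65.8, 85) z [20. 24. 28.]
top bar (array([ 439.3, -189.5]), array([51. , 16.5]), 65.5, 147) z [ 93.  97. 102.]
top housing (array([ 439.8, -206.7]), array([55.6, 86.5]), 0.7, 181) z [41. 45. 49.]
top rest none
scene rackroof (array([565.7, 332.9]), array([194.4, 159.9]), 6.3, 3718) z [82. 84. 86.]
scene dockroof (array([ 551.7, -300.8]), array([ 82.2, 122.5]), 4.2, 823) z [80. 86. 88.]
scene instr (array([ 546.5, -464.5]), array([261.5, 199.6]), 3.3, 3944) z [144. 152. 154.]
scene bluecar (array([626.4, 240.4]), array([52.4, 48.4]), 6.0, 249) z [ 8. 24. 27.]
scene bluetop (array([626.1, 240.3]), array([51.9, 48.4]), 6.0, 188) z [21. 25. 27.]
scene redfin (array([625.4, 229.3]), array([16.1, 22.4]), 13.0, 117) z [42. 62. 70.]
scene redall (array([597.2, 224.1]), array([73. , 22.4]), 10.8, 145) z [32. 58. 70.]
scene orange (array([538., 227.]), array([54.3, 50.1]), 8.9, 251) z [15. 25. 38.]
scene arm (array([ 469. , -135.1]), array([61., 11.]), 64.6, 68) z [18. 24. 27.]
scene bar (array([ 442.4, -192.4]), array([51.3, 16.1]), 64.8, 86) z [ 90.  98. 101.]
scene housing (array([ 453.7, -205.8]), array([39.7, 88.1]), 1.1, 154) z [39. 45. 47.]
scene rest none
```

Poses are consistent: rack yaw is about 6.5°, dock yaw about 3.1°, and the blue nose fin is at about (622.5, 229). I'm moving over it now.

Call:
move_arm([
  [[2.5, 3.95, 0], 4.2, 0],
  [[2.5, 3.95, 0], 4.2, 0],
  [[2.5, 3.95, 0], 4.2, 0],
  [[2.5, 3.95, 0], 4.2, 0],
  [[2.5, 3.95, 0], 4.2, 0],
])

```text
time_s: 2.2
ee_pos: [252.7, -361.7, 214.1]
ee_rot: [180.0, -0.0, 33.9]
force: [1.5, -0.5, 0.8]
gripper_width: 91.2
gripper_force: 0.0
```

Call:
move_arm([
  [[2.5, 3.95, 0], 4.2, 0],
  [[2.5, 3.95, 0], 4.2, 0],
  [[2.5, 3.95, 0], 4.2, 0],
  [[2.5, 3.95, 0], 4.2, 0],
  [[2.5, 3.95, 0], 4.2, 0],
])

```text
time_s: 2.7
ee_pos: [377.8, -164.1, 214.3]
ee_rot: [179.9, -0.0, 54.9]
force: [0.6, -0.5, -0.0]
gripper_width: 91.0
gripper_force: 0.0
```

Call:
move_arm([
  [[2.5, 3.95, 0], 4.2, 0],
  [[2.5, 3.95, 0], 4.2, 0],
  [[2.5, 3.95, 0], 4.2, 0],
  [[2.5, 3.95, 0], 4.2, 0],
  [[2.5, 3.95, 0], 4.2, 0],
])

```text
time_s: 3.2
ee_pos: [502.9, 33.6, 214.2]
ee_rot: [180.0, 0.0, 76.0]
force: [0.3, -0.5, -0.3]
gripper_width: 91.4
gripper_force: 0.0
```

Call:
move_arm([
  [[2.5, 3.95, 0], 4.2, 0.3],
  [[2.5, 3.95, 0], 4.2, 0.3],
  [[2.5, 3.95, 0], 4.2, 0.3],
  [[2.5, 3.95, 0], 4.2, 0.3],
  [[2.5, 3.95, 0], 4.2, 0.3],
])

```text
time_s: 3.7
ee_pos: [627.8, 231.0, 213.9]
ee_rot: [180.0, 0.0, 97.0]
force: [0.2, -1.4, 0.3]
gripper_width: 63.7
gripper_force: 0.0
```

Call:
move_arm([
  [[-0.5, -0.6, -4], -0.4, 0.3],
  [[0, 0, -4.5], 0, 0.3],
  [[0, 0, -4.5], 0, 0.3],
  [[0, 0, -3], 0, 0.3],
  [[0, 0, -1.6], 0, 0.3],
], squeeze=20)

```text
time_s: 4.2
ee_pos: [620.0, 222.6, 34.3]
ee_rot: [-179.7, 0.1, 96.4]
force: [-0.5, -0.1, 1.0]
gripper_width: 63.8
gripper_force: 0.0
```

Call:
move_arm([
  [[0, 0, 0], 0, 0.6],
  [[0, 0, 0], 0, 1],
  [[0, 0, 0], 0, 1],
  [[0, 0, 0], 0, 1],
  [[0, 0, 0], 0, 1],
])

```text
time_s: 4.7
ee_pos: [622.7, 223.4, 39.2]
ee_rot: [179.9, -0.0, 96.4]
force: [-0.3, -0.7, 0.6]
gripper_width: 26.9
gripper_force: 0.0
```

Call:
move_arm([
  [[0, 0, 0], 0, 1],
  [[0, 0, 0], 0, 1],
  [[0, 0, 0], 0, 1],
  [[0, 0, 0], 0, 1],
])

```text
time_s: 5.1
ee_pos: [622.6, 223.2, 38.6]
ee_rot: [179.9, -0.0, 96.4]
force: [0.3, 0.2, 3.5]
gripper_width: 13.6
gripper_force: 20.0
```

Call:
move_arm([
  [[0.1, -1, 0], 0, 1],
  [[0.2, -2, 0], 0, 1],
  [[0.25, -2, 0], 0, 1],
  [[0.2, -2, 0], 0, 1],
  [[0.25, -2, 0], 0, 1],
])

```text
time_s: 5.6
ee_pos: [632.1, 133.5, 38.6]
ee_rot: [179.9, -0.1, 96.3]
force: [-0.3, 4.3, 3.7]
gripper_width: 13.6
gripper_force: 20.0
```

Call:
move_arm([
  [[0.2, -2, 0], 0, 1],
  [[0.25, -2, 0], 0, 1],
  [[0.2, -2, 0], 0, 1],
  [[0.25, -2, 0], 0, 1],
  [[0, 0, 0], 0, 1],
])

```text
time_s: 6.1
ee_pos: [641.4, 50.2, 38.6]
ee_rot: [180.0, 0.1, 96.3]
force: [-0.4, -5.4, 6.2]
gripper_width: 14.0
gripper_force: 20.0
```

```bash
python3 - <<'E'
from m import *
p=grab('scene','s1.png'); s=env.state(); print(s['ee_pos'],s['force'],s['gripper_width'])
E
```

```text
[641.44329455  50.54156844  38.59072671] [ 0.75077984 -3.97064473  5.99600949] 13.660535145315514
```

View pics/s1.png

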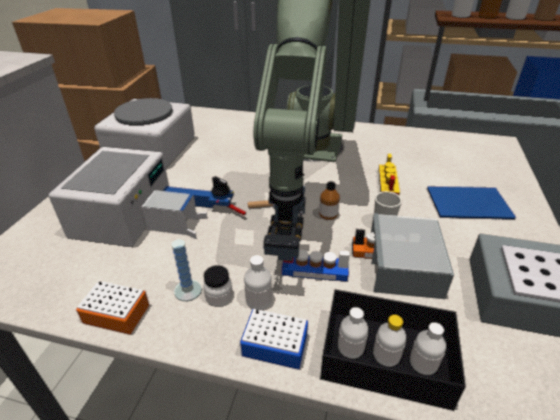

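The carrier is clear of the rack, with its tail at about (345,270), and orange hasn't moved. Now I'll drag it onto the dock line and turn it to 3.1°.

Call:
move_arm([
  [[0, -1.5, 0], 0, 1],
  [[0, -2, 0], 0, 1],
  [[-1, -2, 0], 0, 1],
  [[-1.5, -1.5, 0], 0, 1],
  [[-1.5, -1, 0], -0.5, 1],
], squeeze=30)

```text
time_s: 6.65
ee_pos: [602.4, -27.5, 38.7]
ee_rot: [179.7, -0.0, 95.8]
force: [3.2, 2.4, 3.9]
gripper_width: 14.1
gripper_force: 30.0
```

Call:
move_arm([
  [[-1.5, -1, 0], -0.7, 1],
  [[-1.5, -1, 0], -0.7, 1],
  [[-1.5, 0, 0], -0.7, 1],
  [[-1.5, 0, 0], -0.6, 1],
  [[-0.2, 0, 0], 0, 1],
])

```text
time_s: 7.15
ee_pos: [538.7, -47.4, 38.6]
ee_rot: [179.9, 0.0, 93.1]
force: [1.7, -1.3, 3.6]
gripper_width: 13.8
gripper_force: 30.0
```

Call:
move_arm([
  [[0, 0, 0], 0, 1],
  [[0, 0, 0], 0, 0.7],
  [[0, 0, 0], 0, 0.3],
  [[0, 0, 0], 0, 0.3],
  [[0, 0, 0], 0, 0.3],
])

```text
time_s: 7.65
ee_pos: [538.7, -46.7, 37.5]
ee_rot: [-179.9, -0.0, 93.2]
force: [-0.8, -0.5, -0.1]
gripper_width: 43.0
gripper_force: 0.0
```

Call:
move_arm([
  [[0, 0, 4], 0, 0.3],
  [[0, 0, 4], 0, 0.3],
  [[0, 4, 1], 0, 0.3],
  [[0, 5, 0], 0, 0.3],
  [[0, 5, 0], 0, 0.3],
])

```text
time_s: 8.15
ee_pos: [539.2, 94.3, 128.6]
ee_rot: [179.9, -0.0, 93.1]
force: [0.7, -0.7, -0.1]
gripper_width: 64.1
gripper_force: 0.0
```

```bash
cat > car.py <<'E'
from m import *
import sys
for n in('top','scene'):
    p=grab(n,sys.argv[1]+n+'.png'); P=cloud(p); X,Y,Z=P[...,0],P[...,1],P[...,2]
    hsv=cv2.cvtColor(p['frame'],cv2.COLOR_RGB2HSV); H,S,V=[hsv[...,i].astype(int) for i in range(3)]
    box=lambda a,b,c,d:(X>a)&(X<b)&(Y>c)&(Y<d)
    def show(l,m):
        if m.sum()>5: print(n,l,rect(P[m]),'z',np.round(np.percentile(Z[m],[5,50,95])))
    blue=(H>100)&(H<130)&(S>120)&(V>60); red=((H<6)|(H>172))&(S>120)&(V>60)
    w=box(480,700,-280,200)
    show('blue',w&blue&(Z>18)&(Z<32)); show('red',w&red&(Z>35)&(Z<80)); show('white',w&(S<60)&(V>130)&(Z>60)&(Z<74))
    for k,z in dict(carrier=0,carrier_nose=13,carrier_nose_fin=55,carrier_tail_fin=55,dock=0,dock_mouth=13).items():
        for r in env.landmark_of(p,k)[:2]: print(k,round(r['score'],2),np.round(at_z(p,r['point'],z)))
E
python3 car.py a
```

```text
top blue (array([534.7,  -3.5]), array([53.9, 92.3]), 2.1, 328) z [21. 25. 30.]
top red (array([535.1, -39.2]), array([10.6, 17.5]), 0.9, 32) z [65. 69. 74.]
carrier 0.77 [538.  26.   0.]
carrier 0.69 [193. 281.   0.]
carrier_nose 0.97 [276. 295.  13.]
carrier_nose 0.76 [540. -59.  13.]
carrier_nose_fin 0.78 [539. -34.  55.]
carrier_nose_fin 0.75 [267. 284.  55.]
carrier_tail_fin 0.16 [541. -45.  55.]
dock 0.73 [ 544. -355.    0.]
dock 0.65 [767. -73.   0.]
dock_mouth 0.58 [ 545. -251.   13.]
scene blue (array([542.1,  25.7]), array([ 48. , 156.3]), 4.2, 412) z [20. 25. 27.]
scene red (array([542.9, -40.6]), array([18.5, 10.2]), 88.9, 84) z [37. 56. 70.]
scene white (array([532. ,  33.9]), array([126.4,  10.3]), 88.7, 20) z [66. 69. 70.]
carrier 0.97 [534.  25.   0.]
carrier 0.66 [198. 290.   0.]
carrier_nose 0.92 [537. -65.  13.]
carrier_nose 0.9 [289. 296.  13.]
carrier_nose_fin 0.85 [256. 290.  55.]
carrier_nose_fin 0.63 [536. -46.  55.]
carrier_tail_fin 0.77 [536.  92.  55.]
carrier_tail_fin 0.75 [131. 283.  55.]
dock 0.97 [ 554. -367.    0.]
dock_mouth 0.94 [ 547. -238.   13.]
```

Call:
move_arm([
  [[-0.8, 0.2, -3], 0, 0.3],
  [[0, 0, -3], 0, 0.3],
  [[0, 0, -2], 0, 0.3],
  [[0, 0, -1], 0, 0.3],
  [[0, 0, 0], 0, 0.3],
])

```text
time_s: 9.35
ee_pos: [530.3, 95.0, 36.9]
ee_rot: [-179.9, 0.0, 93.2]
force: [-0.3, -0.5, 0.6]
gripper_width: 63.6
gripper_force: 0.0
```

Call:
move_arm([
  [[0, 0, 0], 0, 0.6],
  [[0, 0, 0], 0, 1],
  [[0, 0, 0], 0, 1],
  [[0, 0, 0], 0, 1],
  [[0, 0, 0], 0, 1],
])

```text
time_s: 9.85
ee_pos: [531.3, 95.2, 38.4]
ee_rot: [180.0, -0.0, 93.2]
force: [-0.1, 0.8, 0.3]
gripper_width: 26.8
gripper_force: 0.0
```

Call:
move_arm([
  [[0, 0, 0], 0, 1],
  [[0, 0, 0], 0, 1],
  [[0, 0, 0], 0, 1],
])

```text
time_s: 10.15
ee_pos: [531.1, 95.2, 38.1]
ee_rot: [180.0, -0.0, 93.2]
force: [-0.2, -0.3, 1.8]
gripper_width: 13.6
gripper_force: 30.0
```

```bash
python3 car.py b; python3 - <<'E'
from m import *
for n in('scene','top'):
    p=grab(n); P=cloud(p); X,Y,Z=P[...,0],P[...,1],P[...,2]
    m=(X>490)&(X<640)&(Y>-358)&(Y<-225)&(Z>79)&(Z<92)
    for y in range(-350,-225,12):
        q=X[m&(abs(Y-y)<6)]
        if len(q)>5: print(n,y,np.round(np.percentile(q,[1,50,99])),len(q))
    g=(X>480)&(X<620)&(Y>-285)&(Y<-195)&(Z>10)&(Z<30)
    print('guides',np.round(P[g][::max(1,g.sum()//25)]).tolist())
    c=p['frame'][150:270,120:320] if n=='scene' else p['frame'][150:270,300:480]
    cv2.imwrite('pics/dock_%s.png'%n,cv2.resize(c[...,::-1],None,fx=3,fy=3,interpolation=cv2.INTER_CUBIC))
print(env.state()['ee_pos'])
E
```

```text
top blue (array([534.9,   0.7]), array([53.4, 98.4]), 3.6, 370) z [21. 25. 30.]
top red (array([537.1, -39.1]), array([10.4, 17.4]), 1.2, 32) z [66. 69. 73.]
carrier 0.8 [534.  25.   0.]
carrier_nose 0.78 [539. -62.  13.]
carrier_nose 0.69 [544.  31.  13.]
carrier_nose_fin 0.82 [542. -39.  55.]
carrier_nose_fin 0.57 [263. 296.  55.]
dock 0.59 [ 556. -358.    0.]
dock_mouth 0.61 [ 542. -242.   13.]
scene blue (array([543.9,  26.8]), array([ 47.4, 156.3]), 1.4, 402) z [20. 25. 28.]
scene red (array([544. , -40.4]), array([19. , 10.4]), 75.7, 87) z [36. 56. 70.]
carrier 0.92 [540.  35.   0.]
carrier 0.65 [211. 286.   0.]
carrier_nose 0.84 [535. -66.  13.]
carrier_nose 0.59 [290. 292.  13.]
carrier_nose_fin 0.95 [250. 294.  55.]
carrier_nose_fin 0.83 [544. -37.  55.]
carrier_tail_fin 0.87 [543.  88.  55.]
carrier_tail_fin 0.63 [140. 276.  55.]
dock 0.6 [ 555. -358.    0.]
dock 0.4 [ 533. -256.    0.]
dock_mouth 0.67 [ 558. -235.   13.]
dock_mouth 0.36 [413. 279.  13.]
scene -350 [516. 558. 593.] 74
scene -338 [519. 560. 593.] 78
scene -326 [516. 559. 593.] 82
scene -314 [516. 558. 591.] 
[... 1179 characters left out ...]
 -216.0, 24.0], [589.0, -214.0, 21.0], [589.0, -221.0, 25.0], [588.0, -212.0, 12.0], [586.0, -218.0, 26.0], [587.0, -227.0, 21.0], [585.0, -222.0, 16.0], [584.0, -229.0, 20.0], [584.0, -237.0, 22.0], [583.0, -227.0, 14.0], [581.0, -234.0, 23.0], [579.0, -234.0, 19.0], [579.0, -242.0, 21.0], [514.0, -239.0, 20.0], [512.0, -236.0, 19.0], [511.0, -265.0, 28.0], [511.0, -279.0, 25.0], [509.0, -228.0, 20.0], [508.0, -236.0, 24.0], [510.0, -245.0, 15.0], [510.0, -252.0, 17.0], [511.0, -261.0, 10.0], [510.0, -268.0, 13.0], [506.0, -229.0, 19.0], [507.0, -237.0, 17.0], [503.0, -223.0, 25.0], [505.0, -232.0, 10.0], [501.0, -218.0, 19.0], [499.0, -214.0, 11.0]]
[531.07762771  95.217984    38.0647652 ]
```

View pics/dock_top.png

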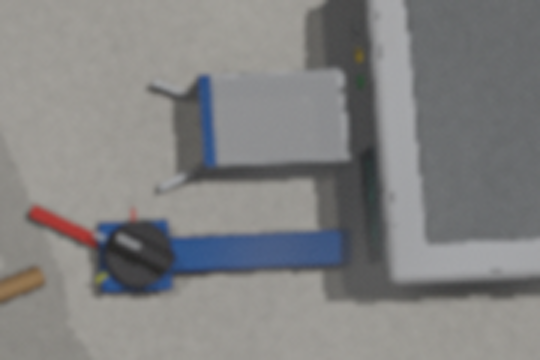

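The dock bay shows a blue mouth edge at about (208,120) in the crop, with clear guides, and the knob bar points along the latch arm. The carrier is on the centre line to within about 1 mm, so I'm pushing it in.

Call:
move_arm([
  [[0.05, -1.5, 0], 0, 1],
  [[0.15, -2.5, 0], 0, 1],
  [[0.1, -2.5, 0], 0, 1],
  [[0.15, -2.5, 0], 0, 1],
  [[0.15, -2.5, 0], 0, 1],
])

```text
time_s: 11.45
ee_pos: [537.1, -20.4, 38.1]
ee_rot: [180.0, -0.1, 93.1]
force: [0.2, 4.4, 2.0]
gripper_width: 13.6
gripper_force: 30.0
```

Call:
move_arm([
  [[0.1, -2, 0], 0, 1],
  [[0.1, -2, 0], 0, 1],
  [[0.1, -1.5, 0], 0, 1],
  [[0.05, -1, 0], 0, 1],
  [[0, 0, 0], 0, 1],
])

```text
time_s: 11.95
ee_pos: [540.7, -86.7, 38.1]
ee_rot: [180.0, 0.1, 93.1]
force: [0.1, -4.3, 2.2]
gripper_width: 13.6
gripper_force: 30.0
```

```bash
python3 car.py c; python3 - <<'E'
from m import *
i=cv2.imread('pics/ctop.png')[150:270,300:480]; j=cv2.imread('pics/cscene.png')[160:280,140:320]
cv2.imwrite('pics/c.png',cv2.resize(np.hstack([i,j]),None,fx=2.2,fy=2.2,interpolation=cv2.INTER_CUBIC))
E
```

```text
top blue (array([ 545.9, -208.6]), array([52.9, 51.7]), 3.1, 199) z [21. 26. 30.]
top red (array([ 545.4, -220.5]), array([11.4, 23.7]), 8.1, 45) z [63. 68. 73.]
carrier 0.95 [ 558. -148.    0.]
carrier 0.62 [194. 289.   0.]
carrier_nose 0.8 [275. 286.  13.]
carrier_nose 0.66 [ 554. -234.   13.]
carrier_nose_fin 0.92 [264. 285.  55.]
carrier_nose_fin 0.59 [ 552. -227.   55.]
dock_mouth 0.7 [ 757. -161.   13.]
dock_mouth 0.64 [ 545. -246.   13.]
scene blue (array([ 561.5, -154.2]), array([ 35.4, 162.2]), 6.5, 366) z [21. 25. 28.]
scene red (array([ 542.5, -234.3]), array([57.4, 19.2]), 53.6, 96) z [38. 57. 71.]
carrier 0.64 [ 537. -155.    0.]
carrier 0.63 [202. 280.   0.]
carrier_nose 0.95 [293. 291.  13.]
carrier_nose 0.91 [ 535. -245.   13.]
carrier_nose_fin 0.94 [ 554. -223.   55.]
carrier_nose_fin 0.65 [261. 293.  55.]
carrier_tail_fin 0.66 [125. 288.  55.]
carrier_tail_fin 0.59 [538. -94.  55.]
dock 0.59 [ 551. -357.    0.]
dock_mouth 0.61 [ 550. -234.   13.]
```

View pics/c.png

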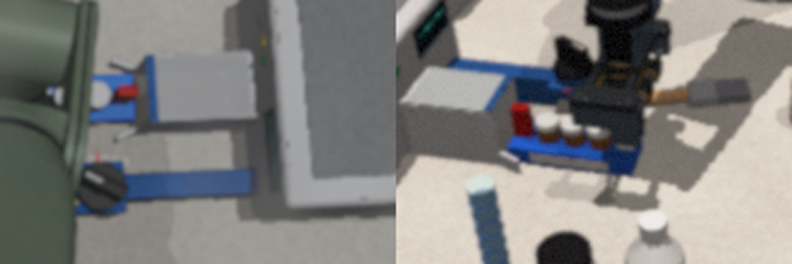

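The nose is at the mouth and centred: red fin at 545.4, and the centre line in the same camera is at 545.4. Continuing in.

Call:
move_arm([
  [[0.05, -1.5, 0], 0, 1],
  [[0.1, -2, 0], 0, 1],
  [[0.1, -2, 0], 0, 1],
  [[0.1, -2, 0], 0, 1],
  [[0.1, -1.5, 0], 0, 1],
])

```text
time_s: 13.15
ee_pos: [544.9, -173.6, 38.1]
ee_rot: [-180.0, -0.2, 93.1]
force: [-0.9, 5.9, 6.2]
gripper_width: 13.9
gripper_force: 30.0
```

Call:
move_arm([
  [[0.05, -1, 0], 0, 1],
  [[0, -0.6, 0], 0, 1],
  [[0, 0, 0], 0, 1],
])

```text
time_s: 13.45
ee_pos: [545.6, -190.2, 38.1]
ee_rot: [180.0, -0.1, 93.1]
force: [-0.2, -1.6, 4.6]
gripper_width: 14.0
gripper_force: 30.0
```

Call:
move_arm([
  [[0.05, -0.5, 0], 0, 1],
  [[0, -0.4, 0], 0, 1],
  [[0, -0.3, 0], 0, 1],
  [[0, 0, 0], 0, 1],
])

```text
time_s: 13.85
ee_pos: [546.0, -201.2, 38.1]
ee_rot: [180.0, -0.2, 93.1]
force: [0.4, 3.5, 5.4]
gripper_width: 13.8
gripper_force: 30.0
```

Call:
move_arm([
  [[0, -0.3, 0], 0, 1],
  [[0, -0.2, 0], 0, 1],
  [[0, 0, 0], 0, 1],
])

```text
time_s: 14.15
ee_pos: [546.0, -205.9, 38.1]
ee_rot: [-180.0, -0.2, 93.1]
force: [0.7, 3.8, 5.4]
gripper_width: 13.9
gripper_force: 30.0
```

Call:
move_arm([
  [[0, -0.2, 0], 0, 1],
  [[0, -0.2, 0], 0, 1],
  [[0, 0, 0], 0, 1],
])

```text
time_s: 14.45
ee_pos: [546.0, -206.7, 38.1]
ee_rot: [-180.0, -0.5, 93.0]
force: [1.4, 14.0, 7.5]
gripper_width: 13.4
gripper_force: 30.0
```

Contact at the stop (14 N). I'll ease off, release, lift, and verify.

Call:
move_arm([
  [[0, 0.2, 0], 0, 1],
  [[0, 0, 0], 0, 0.8],
  [[0, 0, 0], 0, 0.3],
  [[0, 0, 0], 0, 0.3],
  [[0, 0, 0], 0, 0.3],
])

```text
time_s: 14.95
ee_pos: [545.8, -209.9, 37.6]
ee_rot: [-180.0, -0.0, 93.1]
force: [-0.7, -0.0, 0.4]
gripper_width: 39.4
gripper_force: 0.0
```

Call:
move_arm([
  [[0, 0, 4], 0, 0.3],
  [[0, 0, 5], 0, 0.3],
  [[0, 2, 4], 0, 0.3],
  [[0, 4, 0], 0, 0.3],
  [[0, 5, 0], 0, 0.3],
])

```text
time_s: 15.45
ee_pos: [546.9, -100.2, 169.6]
ee_rot: [179.8, 0.1, 93.0]
force: [1.2, 0.5, 0.8]
gripper_width: 63.5
gripper_force: 0.0
```

Call:
move_arm([
  [[0, 5, 0], -5, 0.3],
  [[0, 5, 0], -5, 0.3],
  [[0, 5, 0], -5, 0.3],
  [[0, 5, 0], -5, 0.3],
  [[0, 0, 0], -5, 0.3],
])

```text
time_s: 15.95
ee_pos: [545.7, 105.7, 167.9]
ee_rot: [-180.0, -0.1, 68.3]
force: [0.0, 0.0, -0.2]
gripper_width: 63.6
gripper_force: 0.0
```

```bash
python3 car.py d; python3 - <<'E'
from m import *
for n in('top','scene'):
    p=grab(n); P=cloud(p); X,Y,Z=P[...,0],P[...,1],P[...,2]
    m=(X>390)&(X<500)&(Y>-250)&(Y<-150)&(Z>90)&(Z<106); print('bar',rect(P[m]))
    m=(X>510)&(X<590)&(Y>-240)&(Y<-150)&(Z>60)&(Z<74); 
    if m.sum()>5: print('tailfin',rect(P[m]))
    m=(X>510)&(X<590)&(Y>-240)&(Y<-150)&(Z>20)&(Z<32); print('tray',rect(P[m]),P[m][:,1].max())
i=cv2.imread('pics/dtop.png')[150:270,300:480]; j=cv2.imread('pics/dscene.png')[160:280,140:320]
cv2.imwrite('pics/d.png',cv2.resize(np.hstack([i,j]),None,fx=2.2,fy=2.2,interpolation=cv2.INTER_CUBIC))
print(env.state()['ee_pos'],env.state()['ee_rot'])
E
```

```text
top blue (array([ 545.5, -221.4]), array([54.1, 51.8]), 3.9, 224) z [21. 25. 31.]
top white (array([ 544.6, -208.3]), array([12.6, 21.4]), 10.6, 45) z [64. 68. 72.]
carrier 0.93 [ 558. -277.    0.]
carrier 0.62 [ 559. -227.    0.]
carrier_nose 0.74 [279. 291.  13.]
carrier_nose_fin 0.58 [257. 291.  55.]
carrier_nose_fin 0.44 [566. 243.  55.]
carrier_tail_fin 0.91 [132. 278.  55.]
carrier_tail_fin 0.66 [ 549. -212.   55.]
dock 0.75 [ 553. -360.    0.]
dock_mouth 0.87 [ 543. -245.   13.]
scene blue (array([ 558.4, -212.9]), array([42.7, 66. ]), 44.8, 142) z [20. 25. 28.]
scene white (array([ 548.1, -209.9]), array([13.6, 24.2]), 9.9, 38) z [64. 69. 71.]
carrier 0.83 [ 553. -278.    0.]
carrier 0.72 [194. 281.   0.]
carrier_nose 0.64 [282. 294.  13.]
carrier_nose_fin 0.71 [257. 290.  55.]
carrier_tail_fin 0.85 [ 553. -211.   55.]
carrier_tail_fin 0.7 [121. 277.  55.]
dock 0.91 [ 549. -368.    0.]
dock_mouth 0.93 [ 554. -240.   13.]
dock_mouth 0.36 [404. -47.  13.]
bar (array([ 439.1, -189.6]), array([51.5, 16. ]), 64.4, 149)
tailfin (array([ 555.9, -221.5]), array([22. , 60.5]), 39.9, 62)
tray (array([ 550.3, -215.8]), array([46.2, 77.7]), 89.5, 281) -192.85272816938053
bar (array([ 442.2, -191.8]), array([53.7, 16.6]), 66.9, 84)
tailfin (array([ 560.1, -222.7]), array([21.3, 58.9]), 37.9, 52)
tray (array([ 553.3, -217.6]), array([72.5, 44.6]), 2.0, 177) -194.64583273612462
[546.08258559 100.0846932  168.02343074] [ 1.79991182e+02 -4.34424931e-03  6.81538469e+01]
```

View pics/d.png

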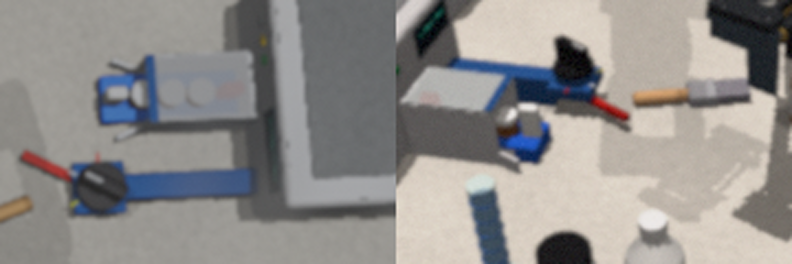

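The carrier is home: tail fin measured at y about -209, expected -209.0 from the selector geometry. The selector is still open. Going to the knob.

Call:
move_arm([
  [[-1.5, -4.2, 0], -0.7, 0.3],
  [[-1.5, -4.2, 0], -0.7, 0.3],
  [[-1.5, -4.2, 0], -0.7, 0.3],
  [[-1.5, -4.1, 0], -0.7, 0.3],
  [[-1.5, -4.1, 0], 0, 0.3],
], squeeze=50)

```text
time_s: 17.25
ee_pos: [470.4, -109.2, 168.2]
ee_rot: [180.0, -0.0, 65.4]
force: [-0.3, -0.6, 0.5]
gripper_width: 64.0
gripper_force: 0.0
```

Call:
move_arm([
  [[-1.5, -4.1, 0], 0, 0.3],
  [[-1.5, -4.1, 0], 0, 0.3],
  [[0, 0, -3], 0, 0.3],
  [[0, 0, -3], 0, 0.3],
  [[0, 0, -2.4], 0, 0.3],
])

```text
time_s: 17.75
ee_pos: [440.5, -190.2, 82.9]
ee_rot: [-180.0, -0.0, 65.3]
force: [0.1, -0.7, -0.2]
gripper_width: 64.0
gripper_force: 0.0
```

Call:
move_arm([
  [[0, 0, 0], 0, 0.3],
  [[0, 0, 0], 0, 0.3],
])

```text
time_s: 17.95
ee_pos: [441.4, -189.9, 84.3]
ee_rot: [180.0, -0.0, 65.4]
force: [0.3, 0.5, 0.4]
gripper_width: 63.9
gripper_force: 0.0
```

Call:
move_arm([
  [[-0.1, -0.1, -1.3], 0, 0.3],
  [[0, 0, 0], 0, 0.6],
  [[0, 0, 0], 0, 1],
  [[0, 0, 0], 0, 1],
  [[0, 0, 0], 0, 1],
])

```text
time_s: 18.45
ee_pos: [440.6, -191.0, 71.8]
ee_rot: [179.9, -0.0, 65.4]
force: [-0.6, 1.3, -0.8]
gripper_width: 34.8
gripper_force: 0.0
```

Call:
move_arm([
  [[0, 0, 0], 0, 1],
  [[0, 0, 0], 0, 1],
  [[0, 0, 0], 0, 1],
  [[0, 0, 0], 0, 1],
])

```text
time_s: 18.85
ee_pos: [440.9, -191.1, 71.2]
ee_rot: [179.9, -0.0, 65.4]
force: [2.5, -0.1, 0.7]
gripper_width: 16.0
gripper_force: 50.0
```

Gripped at 16 mm. Now pushing in.

Call:
move_arm([
  [[0, 0, -0.4], 0, 1],
  [[0, 0, -0.4], 0, 1],
  [[0, 0, -0.3], 0, 1],
  [[0, 0, -0.2], 0, 1],
  [[0, 0, 0], 0, 1],
])

```text
time_s: 19.35
ee_pos: [440.9, -191.1, 61.1]
ee_rot: [179.8, -0.0, 65.4]
force: [-4.0, 1.1, 26.6]
gripper_width: 15.8
gripper_force: 50.0
```

Call:
move_arm([
  [[0, 0, 0], -4, 1],
  [[0, 0, 0], -7, 1],
  [[0, 0, 0], -7, 1],
  [[0, 0, 0], -7, 1],
  [[0, 0, 0], -7, 1],
])

```text
time_s: 19.85
ee_pos: [441.4, -191.5, 61.1]
ee_rot: [179.8, -0.1, 33.1]
force: [-1.8, -0.3, 24.7]
gripper_width: 15.7
gripper_force: 50.0
```

Call:
move_arm([
  [[0, 0, 0], -7, 1],
  [[0, 0, 0], -7, 1],
  [[0, 0, 0], -7, 1],
  [[0, 0, 0], -7, 1],
  [[0, 0, 0], 0, 1],
])

```text
time_s: 20.35
ee_pos: [441.6, -192.1, 61.1]
ee_rot: [179.8, -0.2, 5.3]
force: [-2.6, -0.6, 24.6]
gripper_width: 15.4
gripper_force: 50.0
```

```bash
python3 - <<'E'
from m import *
s=env.state(); print(s['ee_pos'],s['ee_rot'],s['force'],s['torque'])
p=grab('scene','e.png'); P=cloud(p); X,Y,Z=P[...,0],P[...,1],P[...,2]
hsv=cv2.cvtColor(p['frame'],cv2.COLOR_RGB2HSV); H,S,V=[hsv[...,i].astype(int) for i in range(3)]
m=((H<6)|(H>172))&(S>120)&(V>60)&(X>440)&(X<580)&(Y>-230)&(Y<-60)&(Z<35); print('arm',rect(P[m]) if m.sum()>4 else m.sum())
E
```

```text
[ 441.5606888  -192.05138546   61.14331551] [179.80903601  -0.21406972   5.27080775] [-2.55540948 -0.64830412 24.56809411] [ 0.03058818  0.8330534  -0.06498215]
arm (array([ 494.2, -188.8]), array([82.5, 18.9]), 11.3, 81)
```

Call:
move_arm([
  [[0, 0, 0], -1, 1],
  [[0, 0, 0.3], 0, 1],
  [[0, 0, 0.4], 0, 1],
  [[0, 0, 0.3], 0, 1],
  [[0, 0, 0], 0, 1],
])

```text
time_s: 20.9
ee_pos: [441.5, -192.1, 69.3]
ee_rot: [179.8, -0.2, 4.4]
force: [1.9, -2.8, 5.6]
gripper_width: 15.7
gripper_force: 50.0
```

Call:
move_arm([
  [[0, 0, 0], 0, 0.7],
  [[0, 0, 0], 0, 0.3],
  [[0, 0, 0], 0, 0.3],
  [[0, 0, 0], 0, 0.3],
  [[0, 0, 0], 0, 0.3],
])

```text
time_s: 21.4
ee_pos: [439.8, -190.6, 67.7]
ee_rot: [-180.0, 0.0, 4.4]
force: [-0.4, 0.2, 0.8]
gripper_width: 53.1
gripper_force: 0.0
```

Call:
move_arm([
  [[0, 0, 4], 0, 0.3],
  [[0, 0, 4], 0, 0.3],
  [[-1, 4, 2], 0, 0.3],
  [[-1, 5, 0], 0, 0.3],
  [[-1, 5, 0], 0, 0.3],
])

```text
time_s: 21.9
ee_pos: [410.3, -51.7, 168.7]
ee_rot: [180.0, -0.1, 4.2]
force: [1.4, 1.4, 0.1]
gripper_width: 63.9
gripper_force: 0.0
```

Call:
move_arm([
  [[0, 5, 0], 0, 0.3],
  [[0, 5, 0], 0, 0.3],
  [[0, 5, 0], 0, 0.3],
  [[0, 3, 0], 0, 0.3],
  [[0, 0, 0], 0, 0.3],
])

```text
time_s: 22.4
ee_pos: [410.3, 130.4, 168.0]
ee_rot: [-179.9, -0.0, 4.7]
force: [0.4, -0.0, -0.4]
gripper_width: 63.8
gripper_force: 0.0
```

```bash
python3 car.py f|grep -E 'white|tail|blue'; python3 - <<'E'
from m import *
for n in('top','scene'):
    p=grab(n); P=cloud(p); X,Y,Z=P[...,0],P[...,1],P[...,2]
    m=(X>390)&(X<500)&(Y>-250)&(Y<-150)&(Z>80)&(Z<106); print('bar',rect(P[m]),np.median(Z[m]))
    hsv=cv2.cvtColor(p['frame'],cv2.COLOR_RGB2HSV); H,S,V=[hsv[...,i].astype(int) for i in range(3)]
    m=((H<6)|(H>172))&(S>120)&(V>60)&(X>480)&(X<580)&(Y>-230)&(Y<-60)&(Z<35); print('arm',rect(P[m]) if m.sum()>4 else m.sum(),np.median(Z[m]))
i=cv2.imread('pics/ftop.png')[150:270,300:480]; j=cv2.imread('pics/fscene.png')[160:280,140:320]
cv2.imwrite('pics/f.png',cv2.resize(np.hstack([i,j]),None,fx=2.2,fy=2.2,interpolation=cv2.INTER_CUBIC))
print(env.state()['ee_pos'],env.state()['force'])
E
```

```text
top blue (array([ 545.7, -221.4]), array([54.6, 53.8]), 2.9, 227) z [20. 25. 29.]
top white (array([ 544.6, -209.6]), array([12.9, 21.2]), 10.8, 42) z [65. 69. 73.]
carrier_tail_fin 0.92 [ 542. -210.   55.]
carrier_tail_fin 0.55 [129. 276.  55.]
scene blue (array([ 561.6, -213.2]), array([39.2, 62.8]), 42.6, 138) z [19. 25. 28.]
scene white (array([ 548.6, -210.1]), array([13.2, 24.1]), 9.5, 36) z [64. 68. 71.]
carrier_tail_fin 0.93 [120. 269.  55.]
carrier_tail_fin 0.83 [ 554. -210.   55.]
bar (array([ 438.4, -189.8]), array([51. , 16.6]), 3.9, 161) 97.3737262369375
arm (array([ 507.1, -185.3]), array([14.2, 51.2]), 87.5, 87) 24.4731718091964
bar (array([ 444.2, -190.9]), array([51.7, 16.3]), 2.4, 109) 95.54696908906328
arm (array([ 509.6, -185.8]), array([56.4, 11.5]), 3.1, 59) 23.967249123357306
[410.44468652 127.18323769 167.98426954] [ 1.17976976 -0.49097602  0.19636598]
```

View pics/f.png

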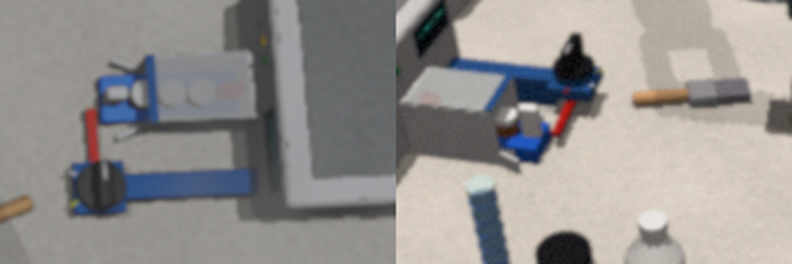

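The latch arm lies behind the carrier, the bar is at about 3° (latched), and the knob is back out (top at about 97 mm, as at the start). Handing in.

```bash
python3 -c "
from workcell import env
print(env.job_done())"
```

```text
the job is handed in; nothing more can be done
None
```

The job is handed in at about 23 s of the 64 s allowed: the blue carrier is home in the dock nose first, the selector is latched and sprung back out, and the arm touches nothing; the final judgement was not shown.

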